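# Pop the battery hatch of the violet flash pack

## Task

The violet flash pack needs a fresh battery: with a fingertip, push its orange lock slider all the way off the hatch, then press the white pad down once so that the latch lets go, and take the hand away so that the hatch springs up and stays fully open. A second press would shut it again, so do not push the raised hatch down. Leave the green pack locked and shut, and do not lift, move or knock over any of the make-up things.

Things in the scene. Friction and masses are not known exactly. Their poses are not given: they have to be found in the camera images.
- violet_pack: flash battery pack with violet corner bumpers, fixed on the table; dark grey case 170 (its x) x 150 (its y) x 90 mm, the case top 90 mm above the table. Origin: centre of its underside. Its x axis points from its front (sockets, towards the robot) to the hatch's hinge at the rear, its y axis to its left, the way the lock slides off
- violet_pack_pad (a point): centre of the top face of the white round press pad (24 mm across, standing 10 mm proud of the flush grey hatch) of the violet pack; axes as the hatch (with the hatch shut, as the pack). With the hatch shut it is at x -28, y 0, z 100 mm in the pack's frame, 78 mm from the hinge line
- violet_pack_nub (a point): centre of the top face of the orange lock slider's nub of the violet pack; axes as the pack. The nub is 18 (x) x 16 (y) x 16 mm high on the case top; locked, it is at x -63, y 36, z 105.5 mm in the pack's frame, left of the pad, and a thin orange tongue reaches from it over the hatch's front edge. It slides along the pack's +y (away from the pad), friction about 1.2 N, and stays where it is left
- violet_pack_lock (a joint): lock slider of the violet pack, m: 0 locked, 0.022 fully slid off (end stop); from 0.018 on its tongue is clear of the hatch
- violet_pack_hatch (a joint): battery hatch of the violet pack (94 x 96 x 6 mm, hinged along its rear edge), rad: about 0 (to 0.01) shut and latched, negative pressed in (end stop at -0.07, pad 5.5 mm down), 0.95 sprung fully open. Push-push latch: 3 to 6 N on the pad, 4 mm down or more, frees it; on letting go the hatch springs up within a second to 0.95, front edge then 75 mm above the case top; pushing it down again latches it shut
- green_pack: flash battery pack with lime green corner bumpers, fixed on the table; dark grey case 170 (its x) x 150 (its y) x 90 mm, the case top 90 mm above the table. Origin: centre of its underside. Its x axis points from its front (sockets, towards the robot) to the hatch's hinge at the rear, its y axis to its left, the way the lock slides off
- green_pack_pad (a point): centre of the top face of the white round press pad (24 mm across, standing 10 mm proud of the flush grey hatch) of the lime green pack; axes as the hatch (with the hatch shut, as the pack). With the hatch shut it is at x -28, y 0, z 100 mm in the pack's frame, 78 mm from the hinge line
- green_pack_nub (a point): centre of the top face of the orange lock slider's nub of the lime green pack; axes as the pack. The nub is 18 (x) x 16 (y) x 16 mm high on the case top; locked, it is at x -63, y 36, z 105.5 mm in the pack's frame, left of the pad, and a thin orange tongue reaches from it over the hatch's front edge. It slides along the pack's +y (away from the pad), friction about 1.2 N, and stays where it is left
- green_pack_lock (a joint): lock slider of the lime green pack, m: 0 locked, 0.022 fully slid off (end stop); from 0.018 on its tongue is clear of the hatch
- green_pack_hatch (a joint): battery hatch of the lime green pack (94 x 96 x 6 mm, hinged along its rear edge), rad: about 0 (to 0.01) shut and latched, negative pressed in (end stop at -0.07, pad 5.5 mm down), 0.95 sprung fully open. Push-push latch: 3 to 6 N on the pad, 4 mm down or more, frees it; on letting go the hatch springs up within a second to 0.95, front edge then 75 mm above the case top; pushing it down again latches it shut
- foundation: foundation bottle, brown glass with a black cap, 36 mm across, 95 mm tall, standing on the table; origin at the centre of its underside. Bystander
- lipstick: dark red lipstick tube, 21 mm across, 78 mm tall, standing between the packs; origin at the centre of its underside. Bystander
- hairspray: lilac spray can with a white cap, 52 mm across, 190 mm tall, standing behind the packs; origin at the centre of its underside. Bystander
- compact: pink powder compact, a disc 72 mm across, 16 mm thick, lying flat; origin at the centre of its underside. Bystander
- hairbrush: black paddle hairbrush with a pink pad, 190 x 62 x 27 mm, lying bristles up; origin underneath it. Bystander
- brush_cup: empty black brush cup, 72 mm across, 95 mm tall; origin at the centre of its underside. Bystander
- nail_block: violet nail buffing block, 95 x 26 x 26 mm, lying on the table; origin at the centre of its underside. Bystander

How it is judged (in metres and radians):
On the way, in this order (a step that is already met when the one before it is completed fails the run):
1. the violet pack's lock is slid off (18 mm or more) while its hatch is still shut (value of joint violet_pack_lock above 0.018 m and value of joint violet_pack_hatch below 0.03 rad), for 0.1 s.
2. the violet pack's hatch is pressed in (0.035 rad or more) by the fingers (value of joint violet_pack_lock above 0.018 m and value of joint violet_pack_hatch below -0.035 rad and contact force between the fingers and violet_pack_hatch above 1 N), for 0.03 s.
3. the hatch has sprung open past 0.85 rad and stands there untouched for half a second (value of joint violet_pack_hatch above 0.85 rad and contact force between each of the arm, the fingers and violet_pack_hatch below 0.1 N), for 0.5 s.
At the end, for the whole second after the job is handed in: The violet pack's hatch stands open past 0.85 rad, at rest, with its lock slid off by at least 18 mm; the green pack's hatch is shut and its lock less than 8 mm from home; every bystander is within 20 mm of where it stood (value of joint violet_pack_hatch above 0.85 rad and value of joint violet_pack_lock above 0.018 m and velocity of joint violet_pack_hatch between -0.1 and 0.1 rad/s and value of joint green_pack_hatch between -0.02 and 0.03 rad and value of joint green_pack_lock below 0.008 m and distance of each of foundation, lipstick, hairspray, compact, hairbrush, brush_cup, nail_block from where it was at the start of the episode below 0.02 m); the robot touches nothing.
It fails at once if the violet hatch is pressed in while its lock is still on (value of joint violet_pack_hatch below -0.02 rad and value of joint violet_pack_lock below 0.016 m).
It fails at once if the raised hatch is pushed back down (value of joint violet_pack_hatch above 0.1 rad and velocity of joint violet_pack_hatch below -0.15 rad/s and contact force between the fingers and violet_pack_hatch above 0.5 N).
It fails at once if the green pack is unlocked or its hatch pressed or opened (not (value of joint green_pack_hatch below 0.03 rad) or not (value of joint green_pack_hatch above -0.02 rad) or not (value of joint green_pack_lock below 0.008 m)).
It fails at once if a bystander is lifted, moved more than 20 mm or knocked over (not (distance of foundation from where it was at the start of the episode below 0.02 m) or not (distance of lipstick from where it was at the start of the episode below 0.02 m) or not (distance of hairspray from where it was at the start of the episode below 0.02 m) or not (distance of compact from where it was at the start of the episode below 0.02 m) or not (distance of hairbrush from where it was at the start of the episode below 0.02 m) or not (distance of brush_cup from where it was at the start of the episode below 0.02 m) or not (distance of nail_block from where it was at the start of the episode below 0.02 m) or angle between any of foundation, lipstick, hairspray, brush_cup's own z axis and vertical above 0.5 rad).
It also fails if it takes over 42 s, if anything falls off the work surface, if the arm or the gripper's body presses on something with over 40 N, if the wrist force passes 120 N, or if a joint passes its speed limit or range.

## Robot

A 6-joint arm with a two-finger parallel gripper is mounted at the origin on the work surface. World frame = base frame: x ahead of the robot, y to its left, z up, the work surface at z = 0. Lengths are in mm, angles in rad, forces in N, time in s.
With the tool pointing down it reaches from about 275 to 1000 mm from the base axis. Payload 8.4 kg.
Tool frame: the origin (TCP) lies midway between the tips of the shut fingers; the grasp point (between the pads) lies 19 mm behind it; z points along the fingers, y is the direction in which the jaws open and shut (so a half turn about z gives the same grasp; the last joint's range is limited). The gripper opens to 85 mm and grips with 20 to 120 N. Pads are 22 mm wide; open, the fingers measure 114 mm over their backs; the gripper's body (76 mm by 85 mm) begins 54 mm behind the grasp point. The pads swing forward as they close: fully open they stand 13 mm farther back than shut.
Start: joints at [1.114, 0.353, 1.633, -0, 1.155, -0.002], TCP at [274.551, 561.471, 231.281] pointing down, gripper open.
Joint ranges: [-2.63, 2.63], [-0.92, 2.1], [0.06, 2.66], [-1.3, 4.44], [0, 2.69], [-3.02, 3.02]. Speed limits (rad/s): [2.22, 2.22, 2.79, 3.14, 3.14, 3.14].

## Interface

Orientations are given as [roll, pitch, yaw] about the fixed x, y, z axes, in that order (R = Rz(yaw) Ry(pitch) Rx(roll)).
In Python, from rig import * gives the robot as it stands.
- The arm moves only by the tool play_rows, never from a script. Its argument "moves" is a list of rows, each a list of 3 entries, a list of its own where there are three numbers: the shift along the tool's x, y, z in m, then the turn, a rotation vector about the tool's x, y, z in rad, then the opening in per cent of the stroke, from 0 (shut) to 100 (fully open). In form: [[[x, y, z], [rx, ry, rz], fingers], ...]. A call has 1 to 20 rows; each row shifts and turns the commanded pose from where the row before left it, along the tool's axes as they then stand; what a row does not reach is not made up. A row lasts 1/10 s, in which the tool goes at most 50 mm and 8.59 degrees, less where a joint would pass 70% of its speed; a pose out of reach is approached as far as the arm can. A call is refused whole if a number of a shift passes 0.05 or a number of a turn 0.15, either way. A call with a gripper value outside its range is refused whole. The fingers move at their own pace and stop on an object; "squeeze" is the grip in N (left out, the last holds). Time passes only in rows, so rows that do not move let the fingers close. It gives the time, the measured TCP pose, the force and the opening at its end, in the units of the state.
- sense(): the state, without advancing time (a new reading comes with each control period).
- grab_frame(name): name is "scene" or "side" or "wrist"; returns a dict with "pixels" (384x512x3 uint8, red, green, blue), "intrinsics" (3x3 intrinsics, pixels), "R" (3x3) and "t" (3): a world point X has camera coordinates R X + t. Camera axes: x right, y down, z forward; pixel columns grow to the right and rows downward; lengths in mm; the calibration is good to about 2 mm. A picture is of the moment at which its call begins. There is no depth.
- sign_off(): hands the job in, once; it reports no verdict.
The state is a dict: "clock": time; "qpos": joint angles; "qvel": joint speeds; "joint_efforts": joint torques, N m; "eef_pos": TCP position; "tcp_rot": TCP orientation; "contact_force": force on the tool from outside, world axes, zero at the start; "wrist_torque": the same for the moment, N m; "opening": opening from 0.0 (shut) to 1.0 (fully open).
Only numpy, scipy, OpenCV 4.12 (cv2) and the standard library are available. Lean on these libraries where they do the work, as an engineer would, in place of code of your own. Each camera call takes 0.05 s, during which the arm holds its last target. There are 200 camera calls.

## Working session

There is one attempt and no reset: what is moved stays moved. The work goes in short steps, Python scripts to look and compute and a tool call to move; the robot and the scene stay as the last step left them, time stands still between calls to the robot, and variables do not carry over. Pictures are saved under pics/ and viewed, about 8 in all and at most 12, crops included, and the job is handed in when it is done.

Besides the shell and the picture viewer there is one more tool, called as name(argument=value, ...), one argument or row to a line, values as JSON. play_rows: Moves the arm, as the interface text tells. Its arguments: {"type":"object","properties":{"moves":{"type":"array"},"squeeze":{"type":"number"}},"required":["moves"]}

```bash
mkdir -p pics
python3 - <<'E'
from rig import *
import cv2,numpy as np,pickle
d={}
for n in("scene","side"):
    f=grab_frame(n);d[n]=f
    cv2.imwrite(f"pics/{n}0.png",np.array(f["pixels"])[:,:,::-1]); print(n,np.round(f["intrinsics"],1).tolist(),np.round(f["R"],3).tolist(),np.round(f["t"],1))
pickle.dump(d,open("d0.pkl","wb"))
s=sense();print({k:np.round(v,3) for k,v in s.items()})
E
```

```text
scene [[435.7, 0.0, 258.3], [0.0, 435.7, 200.2], [0.0, 0.0, 1.0]] [[-0.73, 0.684, -0.008], [0.492, 0.517, -0.701], [-0.475, -0.516, -0.713]] [ 397.1 -200.6 1562.7]
side [[354.5, 0.0, 256.9], [0.0, 354.5, 189.2], [0.0, 0.0, 1.0]] [[0.94, -0.342, 0.002], [-0.231, -0.639, -0.734], [0.253, 0.689, -0.679]] [-525.9  202.2 1053.6]
{'clock': np.float64(0.1), 'qpos': array([ 1.114,  0.354,  1.634, -0.   ,  1.155, -0.002]), 'qvel': array([ 0.001, -0.   , -0.001, -0.002,  0.   , -0.001]), 'joint_efforts': array([-1.0000e-03, -6.0635e+01, -3.4283e+01, -0.0000e+00,  4.0000e-03,
        0.0000e+00]), 'eef_pos': array([274.343, 561.067, 230.614]), 'tcp_rot': array([-3.14 ,  0.   ,  2.687]), 'contact_force': array([-0.975, -0.284, -0.504]), 'wrist_torque': array([ 0.075, -0.014,  0.045]), 'opening': np.float64(1.001)}
```

View pics/scene0.png

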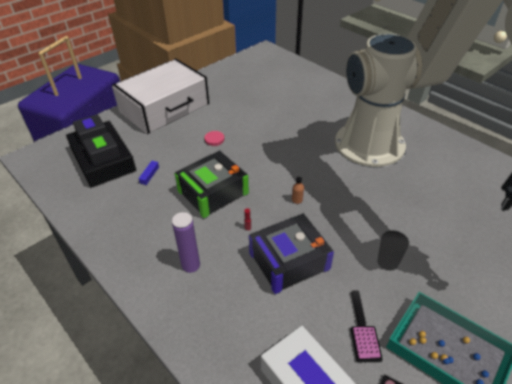

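View pics/side0.png

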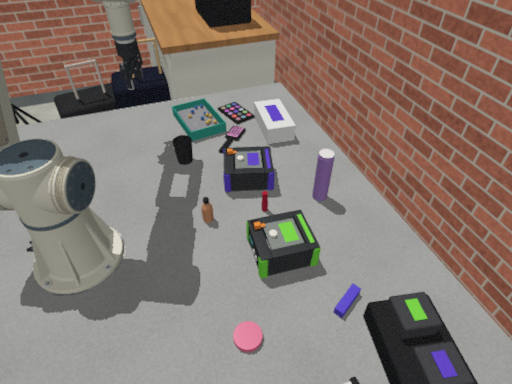

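The scene view shows the violet pack around (290,250), with its pad near (300,237) and nub near (318,243). In the side view the pad is near (240,158) and the nub near (231,152). The lipstick stands to its right and the brush cup to its left, both clear of the top.

```bash
cat > h.py <<'E'
import numpy as np,cv2
def ray(f,uv):
    K,R,t=[np.array(f[k]) for k in("intrinsics","R","t")]
    d=R.T@np.linalg.inv(K)@np.array([uv[0],uv[1],1.]); return -R.T@t,d/np.linalg.norm(d)
def onz(f,uv,z):
    o,d=ray(f,uv); return o+d*(z-o[2])/d[2]
def tri(fs,uvs):
    A=0;b=0;L=[]
    for f,u in zip(fs,uvs):
        o,d=ray(f,u);P=np.eye(3)-np.outer(d,d);A=A+P;b=b+P@o;L.append((o,P))
    X=np.linalg.solve(A,b);return X,[np.linalg.norm(P@(X-o)) for o,P in L]
def proj(f,X):
    p=np.array(f["intrinsics"])@(np.array(f["R"])@X+np.array(f["t"]));return p[:2]/p[2]
def blobs(f,lo,hi,box,mn=4):
    x0,y0,x1,y1=box;h=cv2.cvtColor(np.ascontiguousarray(f["pixels"])[y0:y1,x0:x1],cv2.COLOR_RGB2HSV)
    n,l,s,c=cv2.connectedComponentsWithStats(cv2.inRange(h,lo,hi));
    return sorted([(int(s[i,4]),(c[i]+[x0,y0]).round(2).tolist(),(s[i,:4]+[x0,y0,0,0]).tolist()) for i in range(1,n) if s[i,4]>=mn],reverse=True)
E
python3 - <<'E'
from h import *
import pickle
d=pickle.load(open("d0.pkl","rb"))
B={"scene":(245,210,335,290),"side":(218,140,278,195)}
for n in B:
    f=d[n]
    for nm,lo,hi,z in(("orange",(3,150,120),(18,255,255),100),("white",(0,0,165),(179,60,255),100),("violet",(115,120,60),(135,255,255),90)):
        for b in blobs(f,lo,hi,B[n])[:5]: print(n,nm,b,onz(f,b[1],z).round(1))
    x0,y0,x1,y1=B[n];cv2.imwrite(f"pics/c_{n}.png",cv2.resize(f["pixels"][y0:y1,x0:x1,::-1],None,fx=8,fy=8,interpolation=cv2.INTER_CUBIC)[:600,:800])
a=cv2.imread("pics/c_scene.png");b=cv2.imread("pics/c_side.png");a=cv2.resize(a,(400,356));b=cv2.resize(b,(388,356));cv2.imwrite("pics/c.png",np.hstack([a,b]))
E
```

```text
scene orange (72, [317.76, 241.9], [312, 237, 12, 10]) [538.6 219.3 100. ]
scene white (37, [299.76, 235.59], [296, 233, 8, 6]) [556.7 173.  100. ]
scene violet (305, [284.29, 244.04], [273, 233, 24, 23]) [600.1 159.5  90. ]
scene violet (213, [267.23, 252.41], [256, 236, 23, 33]) [651.2 148.7  90. ]
scene violet (184, [276.97, 281.01], [271, 272, 13, 18]) [694.3 227.2  90. ]
scene violet (83, [328.31, 260.43], [325, 252, 8, 18]) [557.6 272.3  90. ]
scene violet (29, [251.1, 250.86], [250, 245, 4, 12]) [677.7 116.7  90. ]
side orange (42, [230.33, 150.76], [227, 148, 9, 6]) [539.  223.5 100. ]
side white (29, [239.83, 156.9], [237, 155, 7, 5]) [560.  177.5 100. ]
side white (11, [274.09, 154.27], [272, 153, 6, 3]) [679.4 150.7 100. ]
side white (5, [276.6, 158.2], [276, 157, 2, 4]) [679.1 126.7 100. ]
side white (4, [238.25, 142.5], [237, 142, 3, 2]) [581.4 262.5 100. ]
side violet (128, [252.76, 158.6], [247, 153, 12, 12]) [603.9 165.1  90. ]
side violet (113, [270.32, 180.77], [267, 171, 7, 19]) [618.7  33.2  90. ]
side violet (113, [227.3, 182.31], [224, 173, 8, 19]) [482.8  74.1  90. ]
side violet (78, [267.4, 158.24], [265, 148, 6, 21]) [653.5 149.4  90. ]
side violet (4, [223.25, 150.0], [223, 149, 2, 3]) [519.4 249.8  90. ]
```

View pics/c.png

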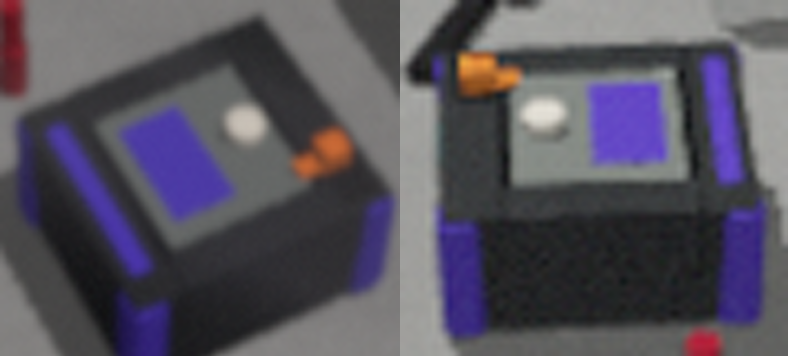

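The crops confirm it. The pad is at about (558,175), and the label and rear stripe give a pack yaw of about -0.275. That puts the expected nub at (534,219), which fits the orange blob. I'll move above the front of the pack with the fingers shut and jaw y along pack y, then look from close.

play_rows(
  moves=[
    [[-0.032,-0.019,0],[0,0,0],0],
    [[-0.032,-0.019,0],[0,0,0],0],
    [[-0.032,-0.019,0],[0,0,0],0],
    [[-0.032,-0.019,0],[0,0,0],0],
    [[-0.032,-0.019,0],[0,0,0],0],
    [[-0.032,-0.019,0],[0,0,0],0],
    [[-0.032,-0.019,0],[0,0,0],0],
    [[-0.032,-0.019,0],[0,0,0],0],
    [[-0.032,-0.019,0],[0,0,0],0],
    [[-0.032,-0.019,0],[0,0,0],0],
    [[-0.032,-0.019,0],[0,0,0],0],
    [[-0.032,-0.019,0],[0,0,0],0],
    [[0,0,0],[0,0,-0.09],0],
    [[0,0,0],[0,0,-0.09],0],
    [[0,0,0],[0,0,0],0],
    [[0,0,0],[0,0,0],0],
  ],
  squeeze=30,
)

```text
clock: 1.7
eef_pos: [519.1, 188.0, 231.1]
tcp_rot: [-3.141, -0.0, 2.864]
contact_force: [-0.1, -0.6, 0.6]
opening: -0.0
```

Run:
```python
from rig import *
from h import *
import pickle
s=sense();print(s["clock"],np.round(s["eef_pos"],1),np.round(s["tcp_rot"],3),s["opening"],np.round(s["contact_force"],2))
f=grab_frame("wrist");pickle.dump(f,open("w1.pkl","wb"));cv2.imwrite("pics/w1.png",f["pixels"][:,:,::-1])
for nm,lo,hi,z in(("orange",(3,150,100),(18,255,255),105.5),("white",(0,0,165),(179,60,255),100),("violet",(115,120,50),(135,255,255),90)):
    for b in blobs(f,lo,hi,(0,0,512,384),150)[:6]: print(nm,b,onz(f,b[1],z).round(1))
```

```text
1.7 [519.1 188.  231.1] [-3.141 -0.     2.864] -0.00020577698175519067 [-0.09 -0.56  0.59]
orange (512, [294.99, 190.54], [287, 176, 18, 33]) [537.5 221.2 105.5]
white (15537, [388.1, 176.92], [324, 30, 162, 275]) [550.1 307.1 100. ]
white (4434, [251.78, 41.61], [194, 0, 112, 99]) [406.6 217.8 100. ]
white (4277, [87.41, 164.76], [0, 108, 170, 109]) [463.6  45.3 100. ]
white (2758, [469.42, 318.97], [434, 294, 78, 63]) [732.3 367.8 100. ]
white (841, [318.21, 74.02], [293, 48, 54, 45]) [445.5 264.3 100. ]
white (542, [122.7, 62.87], [105, 41, 38, 49]) [392.7 110.7 100. ]
violet (1153, [493.56, 339.22], [476, 321, 36, 38]) [779.  398.2  90. ]
violet (341, [191.46, 154.58], [174, 146, 35, 31]) [482.  137.1  90. ]
violet (333, [315.97, 154.89], [300, 146, 34, 32]) [514.2 249.   90. ]
violet (250, [224.85, 253.32], [220, 242, 23, 34]) [589.4 135.6  90. ]
```

View pics/w1.png

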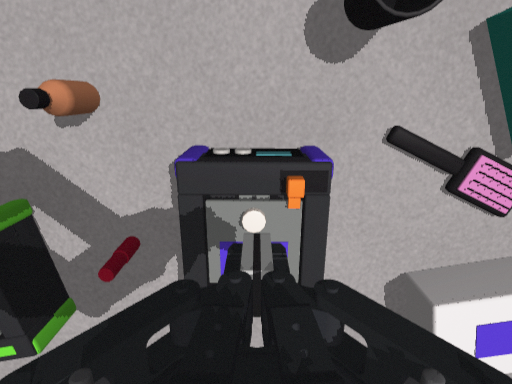

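The wrist view shows the pack square with the image: the nub is at about (296,186), the pad at (254,221), and the fingertips are just below the pad. Next I'll compute points from close range.

Run:
```python
from h import *
import pickle
f=pickle.load(open("w1.pkl","rb"))
pad=None
for b in blobs(f,(0,0,150),(179,70,255),(235,205,275,235),50): print("white",b);pad=pad if pad is not None else onz(f,b[1],100)
h=cv2.cvtColor(np.ascontiguousarray(f["pixels"]),cv2.COLOR_RGB2HSV)
m=cv2.inRange(h,(3,150,60),(18,255,255));
for r in range(174,212,2): c=np.nonzero(m[r,280:312])[0]; print(r,(c.min()+280,c.max()+280,h[r,c+280,2].astype(int).mean().round()) if len(c) else None)
print("pad",pad)
g=f["pixels"].astype(int).sum(2)
for r in (185,215,235): print(r,g[r,174:184],g[r,200:212],g[r,296:308],g[r,322:334])
nub=[onz(f,(u,v),105.5) for u,v in((287,177.5),(305,177.5),(305,195),(287,195))];print(np.round(nub,1),np.mean(nub,0))
print("tip proj",proj(f,np.array([519.1,188,231.1])))
a=onz(f,(205,199),90);b=onz(f,(300,199),90);print("hatch front corners",a,b,np.linalg.norm(a-b),np.arctan2(-(b-a)[0],(b-a)[1]))
cv2.imwrite("pics/w1c.png",cv2.resize(f["pixels"][140:250,170:340,::-1],None,fx=4.5,fy=4.5,interpolation=cv2.INTER_NEAREST))
```

```text
white (453, [253.76, 220.85], [242, 208, 24, 25])
174 None
176 (np.int64(287), np.int64(302), np.float64(118.0))
178 (np.int64(287), np.int64(303), np.float64(143.0))
180 (np.int64(286), np.int64(304), np.float64(213.0))
182 (np.int64(286), np.int64(304), np.float64(226.0))
184 (np.int64(286), np.int64(304), np.float64(227.0))
186 (np.int64(286), np.int64(304), np.float64(227.0))
188 (np.int64(286), np.int64(304), np.float64(226.0))
190 (np.int64(286), np.int64(304), np.float64(224.0))
192 (np.int64(286), np.int64(304), np.float64(224.0))
194 (np.int64(287), np.int64(304), np.float64(230.0))
196 (np.int64(287), np.int64(303), np.float64(227.0))
198 (np.int64(288), np.int64(300), np.float64(220.0))
200 (np.int64(288), np.int64(300), np.float64(236.0))
202 (np.int64(288), np.int64(300), np.float64(236.0))
204 (np.int64(288), np.int64(299), np.float64(242.0))
206 (np.int64(288), np.int64(299), np.float64(242.0))
208 (np.int64(296), np.int64(298), np.float64(205.0))
210 None
pad [558.4003955  175.80780768 100.        ]
185 [277 276 273 135 134 156 159 155 152 151] [152 159 152 153 153 157 158 152 155 156 156 151] [441 443 441 444 443 445 443 438 416 108 103 105] [109 104 113 112 113 124 159 156 190 496 491 479]
215 [282 283 285 273 264 139  83  90 101 126] [ 99  93  85  69  66  81 229 238 232 231 229 225] [395 392 390 391 395 401  55  66 102 138 161 152] [156 161 158 159 158 163 254 492 489 493 495 493]
235 [273 271 283 286 290 285 214  92  99  92] [ 88  92  85  83  77  61  82 228 235 231 226 233] [395 392 396 397 397  68  66 110 139 157 157 158] [156 160 157 155 170 382 482 474 477 485 484 497]
[[523.5 217.2 105.5]
 [528.  232.8 105.5]
 [544.3 229.  105.5]
 [539.7 213.1 105.5]] [533.86578585 223.03420834 105.5       ]
tip proj [253.18085886 248.39779275]
hatch front corners [527.19862519 135.04391517  90.        ] [552.64245613 224.4464547   90.        ] 92.95269015869725 -0.2772678035123616
```

View pics/w1c.png

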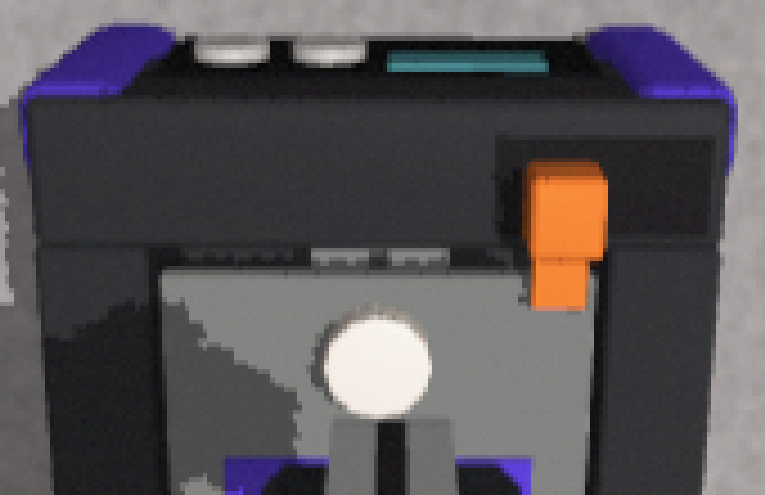

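Pad at (558.4,175.8) with yaw -0.277 puts the pack origin at about (585,168), and the hatch width measures 93 mm against the 96 mm given. The tool is at pack (-69,+1). I'll shift to (-65,-3) and go down to z of about 96, on the right of the nub and in front of the hatch.

play_rows(
  moves=[
    [[-0.004,-0.004,0.02],[0,0,0],0],
    [[0,0,0.03],[0,0,0],0],
    [[0,0,0.03],[0,0,0],0],
    [[0,0,0.03],[0,0,0],0],
    [[0,0,0.015],[0,0,0],0],
    [[0,0,0.01],[0,0,0],0],
    [[0,0,0],[0,0,0],0],
    [[0,0,0],[0,0,0],0],
  ],
)

```text
clock: 2.55
eef_pos: [522.5, 183.3, 96.9]
tcp_rot: [3.141, 0.001, 2.866]
contact_force: [0.6, -0.3, -0.6]
opening: 0.001
```

```bash
cat >> h.py <<'E'
def pk(p):
    c,s=np.cos(-.277),np.sin(-.277);d=np.array(p)[:2]-[585.3,168.1];return np.round([c*d[0]+s*d[1],-s*d[0]+c*d[1],p[2]],1)
E
python3 - <<'E'
from rig import *
from h import *
s=sense();print(s["clock"],pk(s["eef_pos"]),np.round(s["contact_force"],2))
f=grab_frame("wrist");cv2.imwrite("pics/w2.png",cv2.resize(f["pixels"][130:300,150:400,::-1],None,fx=3,fy=3))
E
```

```text
2.55 [-64.5  -2.5  96.9] [ 0.64 -0.29 -0.63]
```

View pics/w2.png

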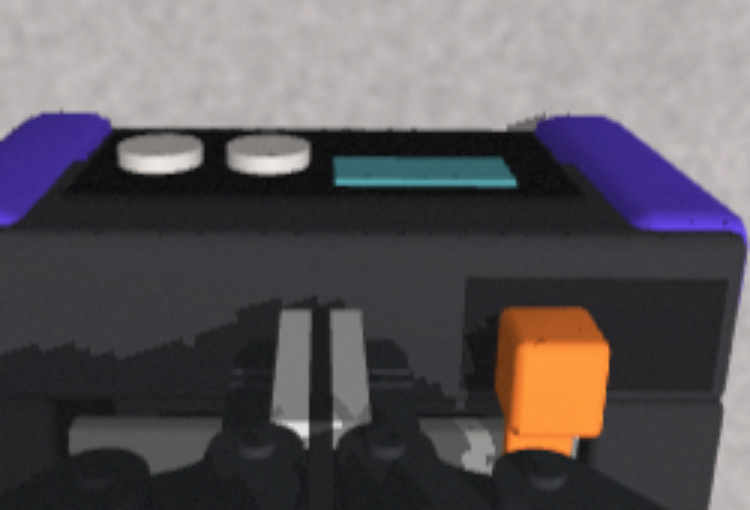

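The fingers stand clear of the pack's surface, about 20 mm to the right of the nub and level with it. I'll push along tool +y.

play_rows(
  moves=[
    [[0,0.008,0],[0,0,0],0],
    [[0,0.007,0],[0,0,0],0],
    [[0,0.004,0],[0,0,0],0],
    [[0,0.004,0],[0,0,0],0],
    [[0,0.004,0],[0,0,0],0],
    [[0,0.004,0],[0,0,0],0],
    [[0,0.003,0],[0,0,0],0],
    [[0,0,0],[0,0,0],0],
  ],
)

```text
clock: 3.4
eef_pos: [531.4, 216.1, 96.2]
tcp_rot: [3.141, -0.0, 2.867]
contact_force: [-0.5, -0.1, 0.2]
opening: 0.0
```

play_rows(
  moves=[
    [[0,0.002,0],[0,0,0],0],
    [[0,0,0],[0,0,0],0],
  ],
)

```text
clock: 3.6
eef_pos: [531.7, 217.7, 96.1]
tcp_rot: [-3.141, -0.0, 2.867]
contact_force: [0.0, -0.6, 0.6]
opening: -0.001
```

play_rows(
  moves=[
    [[0,0.002,0],[0,0,0],0],
    [[0,0,0],[0,0,0],0],
  ],
)

```text
clock: 3.8
eef_pos: [532.3, 219.7, 96.2]
tcp_rot: [-3.141, -0.0, 2.867]
contact_force: [0.7, -1.3, 0.0]
opening: -0.002
```

Run:
```python
from rig import *
from h import *
s=sense();print(s["clock"],pk(s["eef_pos"]),np.round(s["contact_force"],2))
f=grab_frame("wrist")
for b in blobs(f,(3,150,100),(18,255,255),(0,0,512,384),100): print(b,pk(onz(f,b[1],104)))
```

```text
3.8 [-65.   35.1  96.2] [ 0.74 -1.31  0.03]
(1253, [299.27, 255.5], [281, 234, 34, 52]) [-65.5  58.  104. ]
```

play_rows(
  moves=[
    [[0,0.002,0],[0,0,0],0],
    [[0,0.002,0],[0,0,0],0],
    [[0,0,0],[0,0,0],0],
  ],
)

```text
clock: 4.15
eef_pos: [532.5, 221.0, 96.0]
tcp_rot: [-3.137, -0.001, 2.868]
contact_force: [-0.6, -15.1, 4.8]
opening: -0.001
```

play_rows(
  moves=[
    [[0,0.0015,0],[0,0,0],0],
    [[0,0,0],[0,0,0],0],
  ],
)

```text
clock: 4.35
eef_pos: [532.5, 221.2, 95.9]
tcp_rot: [-3.135, -0.002, 2.868]
contact_force: [-1.4, -20.8, 6.4]
opening: 0.001
```

play_rows(
  moves=[
    [[0,0.0015,0],[0,0,0],0],
    [[0,0,0],[0,0,0],0],
  ],
)

```text
clock: 4.55
eef_pos: [532.6, 221.5, 95.8]
tcp_rot: [-3.133, -0.002, 2.868]
contact_force: [-1.3, -26.3, 10.3]
opening: 0.004
```

There is a firm stop at TCP y of about 36.5, and the nub blob sits at y of about 58, which is 36+22. Now back off, lift and check.

play_rows(
  moves=[
    [[0,-0.012,0],[0,0,0],0],
    [[0,-0.01,-0.02],[0,0,0],0],
    [[0,-0.01,-0.03],[0,0,0],0],
    [[-0.018,-0.009,-0.02],[0,0,0],0],
    [[-0.018,0,0],[0,0,0],0],
    [[0,0,0],[0,0,0],0],
    [[0,0,0],[0,0,0],0],
  ],
)

```text
clock: 5.25
eef_pos: [557.4, 177.1, 165.9]
tcp_rot: [-3.142, -0.001, 2.866]
contact_force: [-0.2, -0.6, -0.2]
opening: 0.003
```

Run:
```python
from rig import *
from h import *
s=sense();print(s["clock"],pk(s["eef_pos"]),np.round(s["tcp_rot"],3),np.round(s["contact_force"],2))
f=grab_frame("wrist");f2=grab_frame("side")
for b in blobs(f,(3,150,100),(18,255,255),(0,0,512,384),100): print(b,pk(onz(f,b[1],104)))
for b in blobs(f2,(3,150,120),(18,255,255),(218,140,278,195)): print("side",b,pk(onz(f2,b[1],102)))
a=cv2.resize(f["pixels"][100:320,130:400,::-1],None,fx=2.5,fy=2.5);cv2.imwrite("pics/w3.png",a)
```

```text
5.25 [-29.3   1.  165.9] [-3.142e+00 -1.000e-03  2.866e+00] [-0.21 -0.61 -0.18]
(1022, [335.04, 165.06], [322, 145, 29, 45]) [-59.4  56.2 104. ]
side (37, [230.41, 147.97], [227, 145, 10, 6]) [-59.1  54.8 102. ]
```

View pics/w3.png

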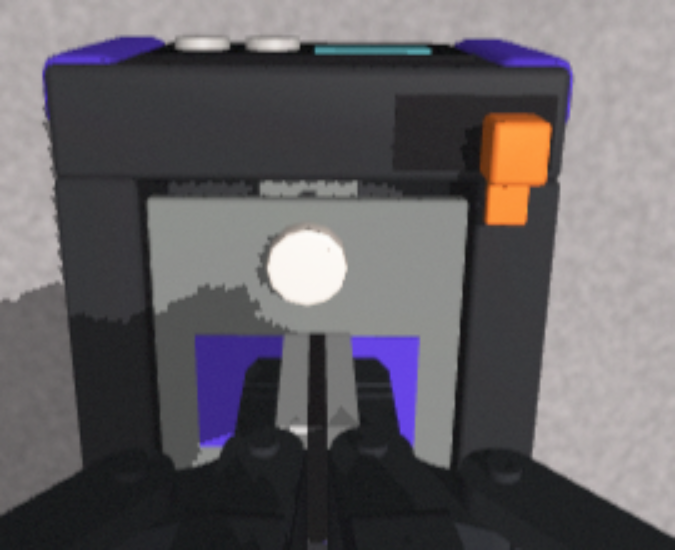

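The tongue is clear of the hatch, on the case to its left, and the hatch is shut. The tool is above the pad to within 1.5 mm. Going down to just above it.

play_rows(
  moves=[
    [[-0.001,-0.001,0.03],[0,0,0],0],
    [[0,0,0.02],[0,0,0],0],
    [[0,0,0.01],[0,0,0],0],
    [[0,0,0],[0,0,0],0],
    [[0,0,0],[0,0,0],0],
  ],
)

```text
clock: 5.85
eef_pos: [558.6, 176.2, 106.7]
tcp_rot: [3.142, 0.0, 2.867]
contact_force: [-0.4, -0.6, 1.3]
opening: -0.001
```

play_rows(
  moves=[
    [[0,0,0.003],[0,0,0],0],
    [[0,0,0.003],[0,0,0],0],
    [[0,0,0.003],[0,0,0],0],
    [[0,0,0.002],[0,0,0],0],
    [[0,0,0],[0,0,0],0],
    [[0,0,0],[0,0,0],0],
  ],
)

```text
clock: 6.45
eef_pos: [558.6, 176.0, 95.3]
tcp_rot: [3.141, -0.0, 2.867]
contact_force: [-1.3, 2.0, 1.7]
opening: 0.002
```

play_rows(
  moves=[
    [[0,0,0.0015],[0,0,0],0],
    [[0,0,0],[0,0,0],0],
  ],
)

```text
clock: 6.65
eef_pos: [558.7, 176.1, 94.8]
tcp_rot: [3.141, 0.0, 2.867]
contact_force: [-4.0, 0.5, 13.2]
opening: 0.004
```

play_rows(
  moves=[
    [[0,0,0.0015],[0,0,0],0],
    [[0,0,0],[0,0,0],0],
  ],
)

```text
clock: 6.85
eef_pos: [558.8, 176.2, 94.6]
tcp_rot: [3.141, 0.0, 2.867]
contact_force: [-9.4, -0.1, 25.5]
opening: 0.006
```

The pad is at its end stop (z 94.6, 25 N). Now straight up quickly and away to the front.

play_rows(
  moves=[
    [[0,0,-0.03],[0,0,0],0],
    [[0.015,0,-0.045],[0,0,0],0],
    [[0.02,0,-0.045],[0,0,0],0],
    [[0.03,0,-0.035],[0,0,0],0],
    [[0.03,0,-0.03],[0,0,0],0],
    [[0.03,0,0],[0,0,0],0],
    [[0,0,0],[0,0,0],0],
    [[0,0,0],[0,0,0],0],
    [[0,0,0],[0,0,0],0],
    [[0,0,0],[0,0,0],0],
    [[0,0,0],[0,0,0],0],
    [[0,0,0],[0,0,0],0],
    [[0,0,0],[0,0,0],0],
    [[0,0,0],[0,0,0],0],
    [[0,0,0],[0,0,0],0],
    [[0,0,0],[0,0,0],0],
    [[0,0,0],[0,0,0],0],
    [[0,0,0],[0,0,0],0],
    [[0,0,0],[0,0,0],0],
    [[0,0,0],[0,0,0],0],
  ],
)

```text
clock: 8.85
eef_pos: [438.2, 209.8, 277.3]
tcp_rot: [-3.142, -0.0, 2.867]
contact_force: [0.7, 0.4, 0.3]
opening: 0.0
```

Run:
```python
from rig import *
from h import *
s=sense();print(s["clock"],pk(s["eef_pos"]),np.round(s["contact_force"],2))
f=grab_frame("wrist");g=grab_frame("side")
a=cv2.resize(f["pixels"][:,:,::-1],(400,300));b=cv2.resize(g["pixels"][115:265,160:360,::-1],(400,300),interpolation=cv2.INTER_CUBIC);cv2.imwrite("pics/end.png",np.hstack([a,b]))
for q in blobs(g,(0,0,165),(179,60,255),(218,125,270,175)): print("white",q)
# expected open pad: hinge pack x 50, z 90
th=.95;r=78;X=50-r*np.cos(th)-10*np.sin(th);Z=90+r*np.sin(th)+10*np.cos(th)
X2=-28
for n,x,z in(("open",X,Z),("shut",-28,100)):
    c,s_=np.cos(-.277),np.sin(-.277);print(n,proj(g,np.array([585.3+c*x,168.1+s_*x,z])))
```

```text
8.85 [-1.529e+02 -1.000e-01  2.773e+02] [0.71 0.44 0.32]
white (19, [267.53, 126.74], [265, 125, 5, 5])
white (16, [236.75, 143.5], [232, 142, 10, 4])
white (14, [249.79, 142.71], [248, 141, 5, 4])
white (8, [242.5, 139.5], [241, 138, 4, 4])
open [246.19241431 143.16673187]
shut [239.54752584 157.28773855]
```

View pics/end.png

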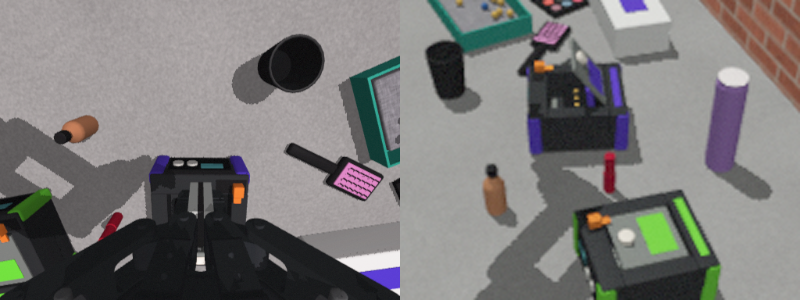

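The hatch stands open, with the battery bay visible. The pad blob is at (250,143) against (246,143) expected for 0.95 rad. The green pack is shut, everything stands where it was, and the arm is clear. Handing in.

```bash
python3 -c "
from rig import *
print(sign_off())"
```

```text
the job is handed in; nothing more can be done
None
```

The violet pack's lock is slid off and its hatch has sprung open. I handed the job in at about 9 s of the 42 s allowed.

**What I did:** With the fingers shut, I pushed the orange slider to its end stop, at about 26 N. I pressed the pad once to its end stop, with the tip at z 94.6 mm and about 25 N, then drew the hand up and to the front.

**Last checks:**
- **Hatch:** the side view shows it raised with the battery bay visible. The pad is about 4 px from where 0.95 rad would put it.
- **Lock:** checked before the press, the nub was about 20 mm from home by picture (54.8 and 56.2 mm across the pack, against 36 mm locked). The tongue was clear of the hatch.
- **Green pack and bystanders:** the green pack looks locked and shut. The bystanders in view look undisturbed; I judged both by eye. The compact and nail block were not in the last pictures, but the arm never went near them.
- **Arm:** it is clear of everything, with a force reading under 1 N.

**Disagreement:** after the slide, both cameras put the nub's x about 4 to 6 mm off its nominal -63 mm. I put this down to the blob including the tongue. I had no joint read-out, so the hatch angle and lock travel come from the images and contact forces only.

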